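# Pack the layered inking caddy

### The arm

A 6-joint arm with a two-finger parallel gripper is mounted at the origin on a cart in front of the work surface, level with it; the furniture and walls round the work are solid. World frame = base frame: x ahead of the robot, y to its left, z up, the work surface at z = 0. Lengths are in m, angles in degrees, forces in N, time in s.
With the tool pointing down it reaches from about 0.25 to 0.725 m from the base axis. Payload 9.7 kg.
Tool frame: the origin (TCP) lies midway between the tips of the shut fingers; the grasp point (between the pads) lies 19 mm behind it (bot.hold_point_z is the distance from the TCP to the grasp point, in m); z points along the fingers, y is the line along which they close (so a half turn about z gives the same grasp; the last joint's range is limited). The gripper opens to 85 mm and grips with 20 to 120 N. Pads are 22 mm wide; open, the fingers measure 114 mm over their backs; the gripper's body (76 mm by 85 mm) begins 54 mm behind the grasp point. The pads swing forward as they close: fully open they stand 13 mm farther back than shut.
Start: joints at [63.14, 4.979, 10.078, 95.1, 0, 90], TCP at [0.248, 0.491, 0.231] pointing down, gripper open.
Joint ranges: [-179.16, 179.16], [-48.56, 103.87], [-65.8, 70.77], [-126.05, 130.52], [-82.76, 87.17], [-180, 180]. Speed limits (degrees/s): [127.2, 127.2, 147.25, 180, 180, 180].

### API

Orientations are given as [roll, pitch, yaw] about the fixed x, y, z axes, in that order (R = Rz(yaw) Ry(pitch) Rx(roll)).
In Python, from workcell import bot gives the robot as it stands.
- The arm moves only by the tool play_rows, never from a script. Its argument "steps" is a list that holds one entry, the list of rows, each a list of 4 numbers: the shift along the tool's x, y, z in m, then the turn about the tool's z in rad. In form: [[[tx, ty, tz, yaw], ...]]. A call has exactly 5 rows; each row shifts and turns the commanded pose from where the row before left it, along the tool's axes as they then stand; what a row does not reach is not made up. A row lasts 1/12 s, in which the tool goes at most 41.7 mm and 7.16 degrees, less where a joint would pass 70% of its speed; a pose out of reach is approached as far as the arm can. A call is refused whole if a number of a shift passes 0.0417 or a number of a turn 0.125, either way. A call with a gripper value outside its range is refused whole. "gripper" is the finger opening in m, from 0 to 0.0854, set as the call begins (left out, the last holds). The fingers move at their own pace and stop on an object; "squeeze" is the grip in N (left out, the last holds). Time passes only in rows, so rows that do not move let the fingers close, or fill a call up. It gives the time, the measured TCP pose, the force, the opening and the grip force at its end, in the units of the state.
- bot.get_obs(): the state, without advancing time (a new reading comes with each control period).
- bot.camera(name): name is "scene" or "top" or "wrist"; returns a dict with "img" (384x512x3 uint8, blue, green, red), "vfov" (degrees; the focal length in pixels is half the picture's height over the tangent of half this angle, whatever the lens; pixels are square), "cx", "cy" (the principal point, pixels), "xyz" and "attitude" of the camera in the world. Camera axes: x right, y down, z forward; pixel columns grow to the right and rows downward; lengths in m; the calibration is good to about 2 mm. A picture is of the moment at which its call begins. There is no depth.
- bot.job_done(): hands the job in; it is judged then, once.
The state is a dict: "time": time; "q": joint angles; "qd": joint speeds; "joint_efforts": joint torques, N m; "ee_pos": TCP position; "tcp_rot": TCP orientation; "wrist_force": force on the tool from outside, world axes, zero at the start; "torque": the same for the moment, N m; "opening": finger opening in m; "grasp_force": force on a finger pad.
Only numpy, scipy, OpenCV 4.12 (cv2) and the standard library are available. Lean on these libraries where they do the work, as an engineer would, in place of code of your own. Each camera call takes 0.05 s, during which the arm holds its last target. There are 200 camera calls.

### The job

Pack the wooden caddy for the next print run: first lay the ink tube and the scraper from between the caddy and the rack flat on the caddy's floor, side by side and the same way up as they lie now. Then lift the grey tray up and off the rack's two prongs and lower it gently into the caddy over them, so that it sits level and fully down on the ledges. Leave the clip, marker pen, gouge and cartridge where they are.

Things in the scene. Friction and masses are not known exactly. Their poses are not given: they have to be found in the camera images.
- caddy: Open wooden caddy, fixed, left or right of the middle. Origin: centre of its underside on the bench; y along its length. Outside 170 (x) x 216 (y), inside 150 x 196 mm; floor surface 8 mm above the origin. End walls (across y) 78 mm high; long sides 35 mm high, but 78 mm over the last 28 mm at each corner. An inner ledge along each end wall leaves 150 x 172 mm open.
- caddy_seat (a point): Point over the caddy's centre at the height of its ledges' tops, 56 mm above the bench (ledges 12 mm deep, undersides at 44 mm); axes as the caddy's. The seated tray's origin comes here, either way round; it has 4 mm to spare on every side between end walls and corners. Ink guns hang on the wall over the bench's back edge: swing across well in front of them.
- rack: Steel rack, fixed, on the other side from the caddy. Origin: on the bench right below the middle of the hung tray's bar. Two level flat prongs 8 mm wide at y = +-45 mm run along -x from posts (x = 97 to 109 mm) to x = -16 mm; upper faces 125 mm, undersides 119 mm up. Tips (x = -16 to -11) turn up to 135 mm; stops (x = 11 to 16) reach 133 mm. The bar lies between them. Nothing is higher.
- tray: Grey open tray, 142 (x) x 188 (y) x 30 mm high, walls 4 mm, 0.2 to 0.4 kg, loose, hung on the rack with its underside 40 mm above the bench. Origin: centre of its underside; y along its length. It comes off by rising 10 to 45 mm (higher, its walls meet the prongs from below), then going along the rack's -x at least 90 mm, until it is clear of the tips; only then higher.
- tray_bar (a point): Middle of the tray's straight wooden bar, 92 mm above the tray's origin. The bar is 14 x 14 mm in section and runs along the tray's y between two uprights, 168 mm apart; while it hangs the prongs pass under it 45 mm either side of this point, so it is gripped here from above, across x.
- tube: Painted, rigid ink tube lying flat on the bench in the middle, 134 (x) x 43 (y) x 30 (z) mm, 0.11 to 0.18 kg, loose. Origin: centre of its underside; x along its length, screw cap at +x. The body (x = -60 to 40 mm) is widest, 43 mm, at the crimped -x end; grip it across y near x = -10 mm.
- scraper: Scraper with wooden handle and steel blade lying flat on the bench in the middle, 150 (x) x 45 (y) x 13 (z) mm, 0.06 kg, loose. Origin: centre of its underside; x along its length. Handle x = -75 to 21 mm, at most 26 mm wide, 13 mm high, gripped across y near x = -10 mm; blade x = 11 to 75 mm, 45 mm wide.
- clip: Black bulldog clip, 26 x 50 x 35 mm, loose bystander between the tube and the scraper. Origin: centre of its underside.
- pen: Marker pen, 17 x 135 x 16 mm, loose bystander at the front left. Origin: centre of its underside, y along its length.
- gouge: Lino gouge with a brown wooden handle, 108 x 25 x 19 mm, loose bystander at the front right. Origin: centre of its underside, x along its length.
- cart: White ink cartridge, 51 x 233 x 51 mm, loose bystander at the far right. Origin: centre of its underside, y along its length.

How it is judged:
By the outcome, as a careful person would: the job done as asked, in the order asked, and still so for the second after the job is handed in, with the robot touching nothing.
It also fails if it takes over 72 s, if anything falls off the work surface, if the arm or the gripper's body presses on something with over 40 N, if the wrist force passes 120 N, or if a joint passes its speed limit or range.

## Working session

There is one attempt and no reset: what is moved stays moved. The work goes in short steps, Python scripts to look and compute and a tool call to move; the robot and the scene stay as the last step left them, time stands still between calls to the robot, and variables do not carry over. Pictures are saved under pics/ and viewed, at most 10 in all, crops included, and the job is handed in when it is done.

Besides the shell and the picture viewer there is one more tool, called as name(argument=value, ...), one argument or row to a line, values as JSON. play_rows: Moves the arm, as the interface text tells. Its arguments: {"type":"object","properties":{"steps":{"type":"array","items":{"type":"array","items":{"type":"array","items":{"type":"number"}}}},"gripper":{"type":"number"},"squeeze":{"type":"number"}},"required":["steps"]}

```bash
mkdir -p pics; cat > h.py <<'E'
import numpy as np, cv2
from scipy.spatial.transform import Rotation as R
from workcell import bot
def cam(n,f=None):
    c=bot.camera(n)
    if f: cv2.imwrite('pics/'+f,c['img'])
    return c
def K(c):
    h=c['img'].shape[0]; f=h/2/np.tan(np.radians(c['vfov'])/2); return f
def rot(c):
    a=np.array(c['attitude'],float)
    return a if a.shape==(3,3) else R.from_euler('xyz',a,degrees=True).as_matrix()
def world(c,u,v,z):
    d=rot(c)@np.array([(u-c['cx'])/K(c),(v-c['cy'])/K(c),1.]); p=np.array(c['xyz'])
    return p+d*(z-p[2])/d[2]
def pix(c,P):
    q=(np.atleast_2d(P)-np.array(c['xyz']))@rot(c); return q[:,:2]/q[:,2:]*K(c)+[c['cx'],c['cy']]
E
python3 - <<'E'
from h import *
import pickle
for n in ['top','scene']:
    c=cam(n); pickle.dump(c,open(n+'.pkl','wb'))
    cv2.imwrite(f'pics/{n}0.png',cv2.resize(c['img'],(800,600),interpolation=cv2.INTER_CUBIC))
    print(n,c['vfov'],c['cx'],c['cy'],c['xyz'],c['attitude'])
print(bot.get_obs())
E
```

```text
top 55.70687344021258 256.45821113061874 193.5575547046961 [ 0.29599633 -0.10144186  1.37173648] [-170.98697567   -0.79112235  -90.99437768]
scene 47.75864520926834 259.2539200498547 184.89203911172103 [-0.20533563 -0.74823669  1.05861479] [-135.0565175    -0.35966894  -47.20931744]
{'time': 0.1, 'q': array([6.31377842e+01, 5.00885666e+00, 1.00421728e+01, 9.51005278e+01,
       7.67395874e-04, 9.00014303e+01]), 'qd': array([ 0.04383531,  0.03225192,  0.05118953, -0.00121006, -0.03786928,
       -0.12942061]), 'joint_efforts': array([-1.31960228e-04, -5.21561694e+01,  4.65653872e+01,  1.60744437e-02,
        2.24921172e-05,  1.64366321e-05]), 'ee_pos': array([0.24842516, 0.49048256, 0.23067373]), 'tcp_rot': array([-1.79932788e+02, -7.65717562e-04,  1.53136353e+02]), 'wrist_force': array([ 0.2933033 , -0.58363448, -0.44353528]), 'torque': array([ 0.01008663, -0.04897886,  0.00069265]), 'grasp_force': 0.0, 'opening': 0.08545439245685109}
```

View pics/top0.png

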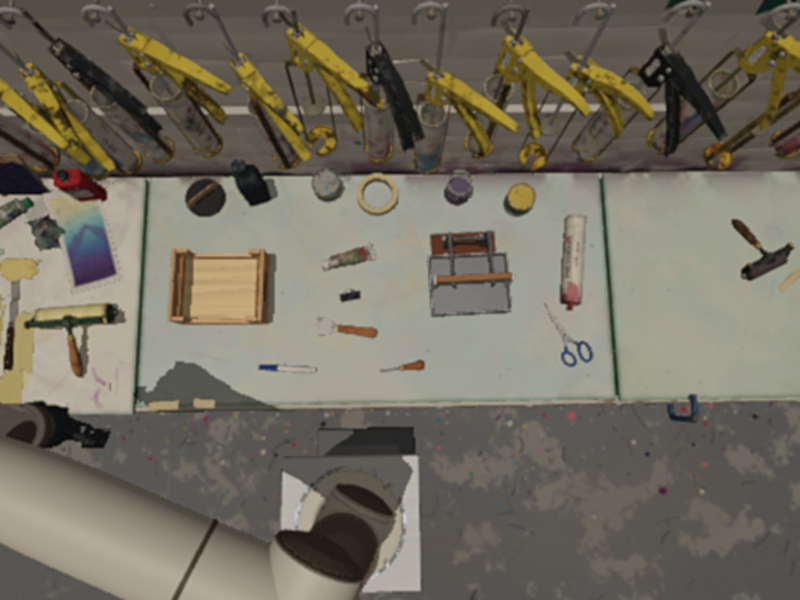

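View pics/scene0.png

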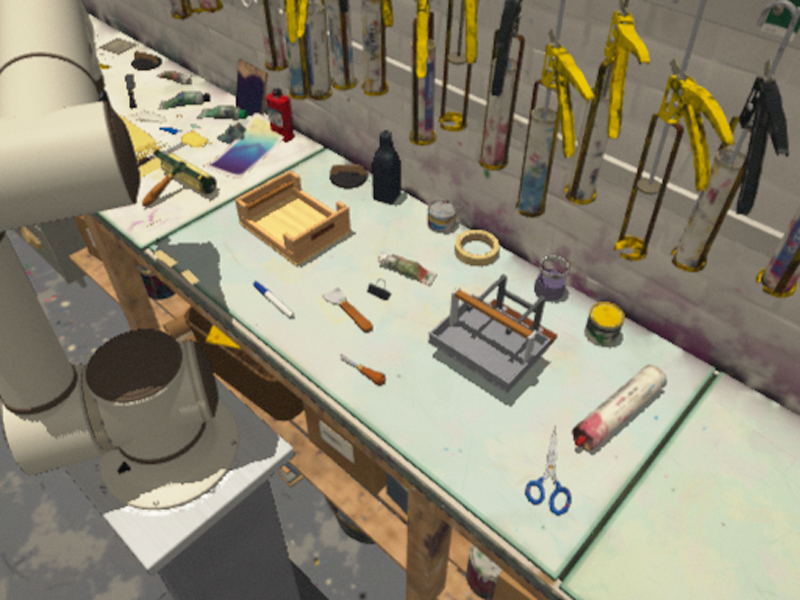

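The top picture shows the caddy at (220,287), tube (348,257), clip (350,295), scraper (347,328), and tray bar (472,279), all in 800x600 pixels. Next I'll zoom in to measure.

```bash
python3 - <<'E'
from h import *
import pickle
c=pickle.load(open('top.pkl','rb'));im=c['img']
def crop(u0,v0,w,h,s):
    a=cv2.resize(im[v0:v0+h,u0:u0+w],None,fx=s,fy=s,interpolation=cv2.INTER_CUBIC)
    for u in range(u0,u0+w,10): cv2.line(a,((u-u0)*s,0),((u-u0)*s,6 if u%50 else 20),(0,0,255),1)
    for v in range(v0,v0+h,10): cv2.line(a,(0,(v-v0)*s),(6 if v%50 else 20,(v-v0)*s),(0,0,255),1)
    return a
A=crop(100,150,75,65,6); B=crop(200,150,50,70,7); 
C=crop(265,140,70,70,5)
o=np.zeros((600,800,3),np.uint8);
o[:390,:450]=A; o[:490,450:800]=B
D=crop(265,140,70,70,3); o[390:600,0:210]=D
cv2.imwrite('pics/z.png',o)
for n,u,v,z in [('cad',140.5,184,.0),('tube',223,164.5,.015),('scr',222,210,.006),('bar',302,178.5,.132)]: print(n,world(c,u,v,z))
E
```

```text
cad [0.55693645 0.31836513 0.        ]
tube [0.6253116  0.00210455 0.015     ]
scr [0.45143709 0.00707962 0.006     ]
bar [ 0.54303516 -0.28156073  0.132     ]
```

View pics/z.png

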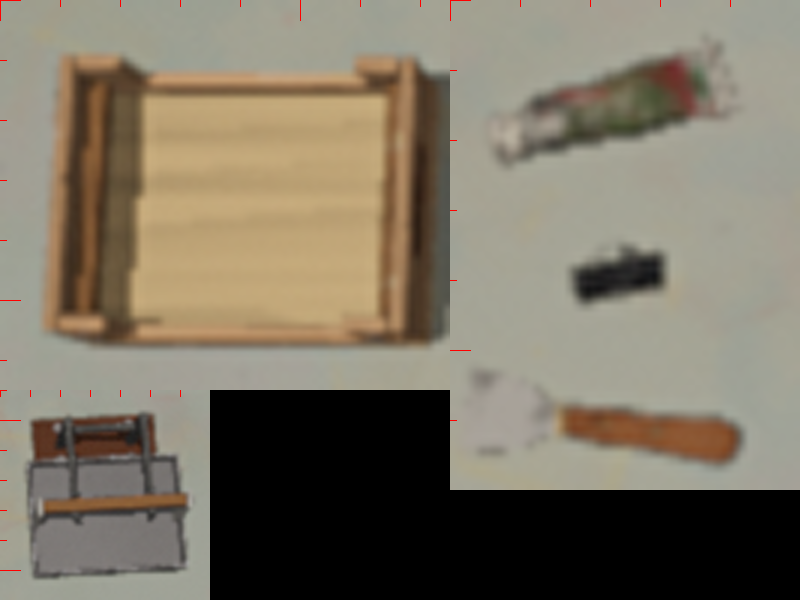

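The zoom shows tube ends at about (497,140) and (728,85), scraper ends at (470,410) and (740,437), and the caddy's outer top corners at (66,56), (414,58), (405,340) and (45,330), in crop pixels. I'll turn these into poses.

```bash
cat >> h.py <<'E'
def go(x,y,z,yaw=None):
    o=bot.get_obs(); p=np.array(o['ee_pos']); M=R.from_euler('xyz',o['tcp_rot'],degrees=True).as_matrix()
    cy=np.degrees(np.arctan2(M[1,0],M[0,0])); yaw=cy if yaw is None else yaw
    a=np.radians(yaw); T=np.array([[np.cos(a),np.sin(a),0],[np.sin(a),-np.cos(a),0],[0,0,-1]])
    print('t',o['time'],'at',p.round(4),'yaw',round(cy,2),'turn rad (tool z)',round(-np.radians(yaw-cy),4),'then shift',(T.T@(np.array([x,y,z])-p)).round(4))
E
python3 - <<'E'
from h import *
import pickle
c=pickle.load(open('top.pkl','rb'))
B=lambda x,y,z:world(c,200+(x-450)/7,150+y/7,z)
A=lambda x,y,z:world(c,100+x/6,150+y/6,z)
D=lambda x,y,z:world(c,265+x/3,140+(y-390)/3,z)
for n,p,q in [('tube',B(497,140,.012),B(728,85,.01)),('scr',B(470,410,.003),B(740,437,.008)),('bar',D(40,507,.132),D(187,500,.132))]:
    d=p-q; print(n,p,q,(p+q)/2,np.linalg.norm(d),np.degrees(np.arctan2(d[1],d[0])))
P=np.array([A(*k,.078) for k in [(66,56),(414,58),(405,340),(45,330)]]);print(P,P.mean(0))
go(.615,0.0,.25,105)
E
```

```text
tube [0.60535576 0.06455155 0.012     ] [ 0.63492101 -0.06172945  0.01      ] [0.62013839 0.00141105 0.011     ] 0.12971119638742856 103.17690510257914
scr [0.4583529  0.07960498 0.003     ] [ 0.44085577 -0.0661534   0.008     ] [0.44960434 0.00672579 0.0055    ] 0.1468899402956726 83.15485559562998
bar [ 0.54246507 -0.19898772  0.132     ] [ 0.54826301 -0.37037904  0.132     ] [ 0.54536404 -0.28468338  0.132     ] 0.17148936200469972 91.93750119905513
[[0.63501226 0.40433995 0.078     ]
 [0.63085636 0.19393789 0.078     ]
 [0.4582889  0.19578834 0.078     ]
 [0.46762051 0.4092186  0.078     ]] [0.54794451 0.3008212  0.078     ]
t 0.1 at [0.2484 0.4905 0.2307] yaw 153.14 turn rad (tool z) 0.8401 then shift [-0.5686  0.2271 -0.0193]
```

play_rows(
  steps=[
    [[0, 0, 0, 0.12], [0, 0, 0, 0.12], [0, 0, 0, 0.12], [0, 0, 0, 0.12], [0, 0, 0, 0.12]],
  ],
  gripper=0.075,
)

```text
time: 0.52
ee_pos: [0.2484, 0.4905, 0.2309]
tcp_rot: [-180.0, 0.0, 118.4]
wrist_force: [-0.5, -0.1, 0.1]
opening: 0.075
grasp_force: 0.0
```

play_rows(
  steps=[
    [[0, 0, 0, 0.12], [0, 0, 0, 0.12], [-0.03, 0.024, -0.012, 0], [-0.03, 0.024, -0.012, 0], [-0.03, 0.024, -0.012, 0]],
  ],
)

```text
time: 0.93
ee_pos: [0.3417, 0.4215, 0.2672]
tcp_rot: [-179.9, 0.0, 105.1]
wrist_force: [-0.1, -0.2, -0.3]
opening: 0.0746
grasp_force: 0.0
```

play_rows(
  steps=[
    [[-0.03, 0.024, -0.012, 0], [-0.03, 0.024, -0.012, 0], [-0.03, 0.024, -0.012, 0], [-0.03, 0.024, -0.012, 0], [-0.03, 0.024, -0.012, 0]],
  ],
)

```text
time: 1.35
ee_pos: [0.4973, 0.307, 0.3276]
tcp_rot: [-180.0, 0.0, 105.0]
wrist_force: [-0.1, 1.0, -0.0]
opening: 0.0755
grasp_force: 0.0
```

play_rows(
  steps=[
    [[0, 0, 0, 0], [0, 0, 0, 0], [0, 0, 0, 0], [0, 0, 0, 0], [0, 0, 0, 0]],
  ],
)

```text
time: 1.77
ee_pos: [0.4951, 0.3094, 0.327]
tcp_rot: [-180.0, 0.0, 105.1]
wrist_force: [-0.5, 0.9, 0.7]
opening: 0.0754
grasp_force: 0.0
```

```bash
python3 - <<'E'
from h import *
import pickle
c=cam('wrist'); pickle.dump(c,open('wc.pkl','wb'))
a=cv2.resize(c['img'],(800,600),interpolation=cv2.INTER_CUBIC);cv2.imwrite('pics/wc.png',a)
print(c['xyz'],c['attitude'],c['vfov'],c['cx'],c['cy']); go(.615,0,.25,103)
E
```

```text
[0.47401682 0.38525392 0.46832963] [1.62251381e+02 3.01983941e-02 1.50661007e+01] 63.203440144877675 251.58096512933042 191.82031941993014
t 1.8167 at [0.4951 0.3094 0.3272] yaw 105.11 turn rad (tool z) 0.0368 then shift [-0.3284  0.0472  0.0772]
```

View pics/wc.png

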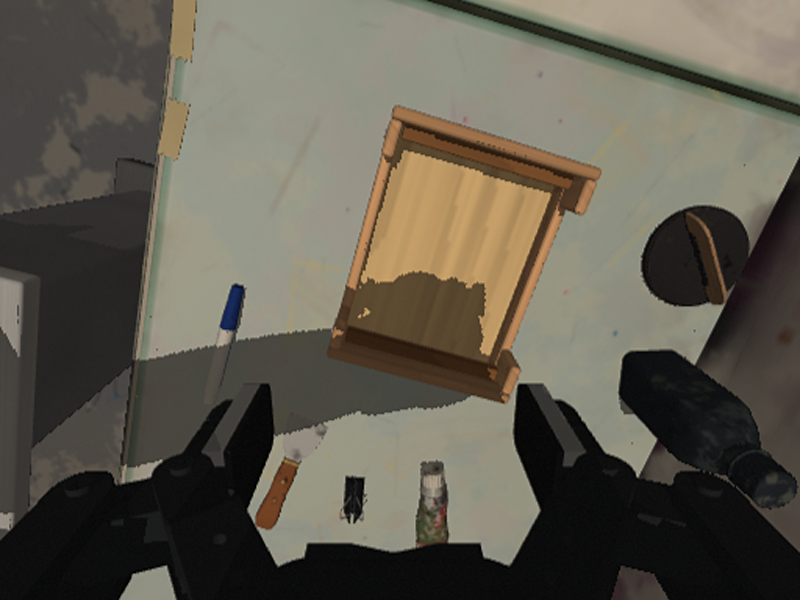

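The wrist picture shows the whole caddy, with outer top corners at about (398,106), (601,169), (507,402) and (329,353).

```bash
python3 - <<'E'
from h import *
import pickle
c=pickle.load(open('wc.pkl','rb'));s=.64
P=np.array([world(c,u*s,v*s,.078) for u,v in [(398,106),(601,169),(507,402),(329,353)]])
print(P.round(4),P.mean(0)); 
for i,j in [(0,1),(1,2),(2,3),(3,0)]:
    d=P[j]-P[i];print(np.linalg.norm(d),np.degrees(np.arctan2(d[1],d[0])))
E
```

```text
[[0.4704 0.412  0.078 ]
 [0.634  0.409  0.078 ]
 [0.6305 0.1978 0.078 ]
 [0.4651 0.203  0.078 ]] [0.55000465 0.30544028 0.078     ]
0.16367188548028788 -1.0465632104678246
0.21117995119468083 -90.9558319464555
0.16555045723514075 178.2148299763409
0.20905121645514665 88.5339880487977
```

play_rows(
  steps=[
    [[0, 0, 0, 0.037], [-0.035, 0.005, 0.005, 0], [-0.035, 0.005, 0.005, 0], [-0.035, 0.005, 0.005, 0], [-0.035, 0.005, 0.005, 0]],
  ],
)

```text
time: 2.23
ee_pos: [0.5464, 0.1761, 0.3072]
tcp_rot: [180.0, -0.0, 103.0]
wrist_force: [1.1, 0.4, 0.1]
opening: 0.0753
grasp_force: 0.0
```

play_rows(
  steps=[
    [[-0.035, 0.005, 0.01, 0], [-0.035, 0.005, 0.01, 0], [-0.035, 0.005, 0.01, 0], [0, 0, 0, 0], [0, 0, 0, 0]],
  ],
)

```text
time: 2.65
ee_pos: [0.5846, 0.0766, 0.2765]
tcp_rot: [-179.9, -0.0, 102.8]
wrist_force: [0.1, 0.5, 1.2]
opening: 0.0749
grasp_force: 0.0
```

play_rows(
  steps=[
    [[-0.04, 0.006, 0, 0], [-0.04, 0.006, 0, 0], [0, 0, 0, 0], [0, 0, 0, 0], [0, 0, 0, 0]],
  ],
)

```text
time: 3.07
ee_pos: [0.6142, 0.0036, 0.2777]
tcp_rot: [180.0, -0.0, 103.0]
wrist_force: [-0.6, 2.1, -0.1]
opening: 0.075
grasp_force: 0.0
```

```bash
python3 - <<'E'
from h import *
import pickle
c=cam('wrist'); pickle.dump(c,open('wt.pkl','wb'))
a=cv2.resize(c['img'],(800,600),interpolation=cv2.INTER_CUBIC);cv2.imwrite('pics/wt.png',a)
print(c['xyz'],c['attitude']); go(.62,-.008,.2,103)
E
```

```text
[0.59586396 0.08013139 0.41898992] [ 1.62273743e+02 -2.30640711e-02  1.29093480e+01]
t 3.1167 at [0.6141 0.004  0.2778] yaw 102.99 turn rad (tool z) -0.0001 then shift [-0.013   0.003   0.0778]
```

View pics/wt.png

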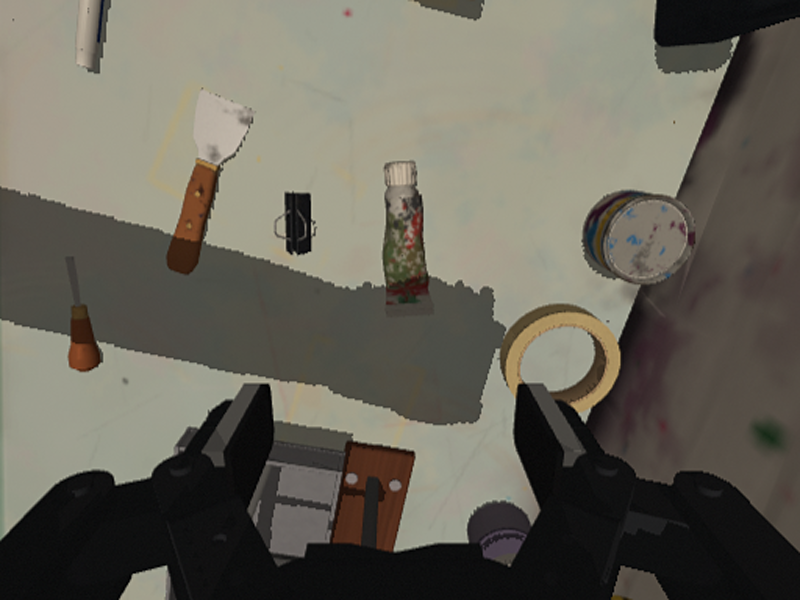

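The tube's cap end is at (400,162), its crimped end at (410,313); scraper blade corners (201,88) and (253,110), handle end (180,272).

```bash
python3 - <<'E'
from h import *
import pickle
c=pickle.load(open('wt.pkl','rb'));s=.64
W=lambda u,v,z:world(c,u*s,v*s,z)
for n,p,q in [('tube',W(400,162,.013),W(410,314,.006)),('body',W(404,195,.015),W(405,250,.015)),('scr',(W(201,88,.003)+W(253,110,.003))/2,W(180,272,.006)),('hand',W(210,165,.01),W(188,250,.01))]:
    d=p-q; m=(p+q)/2;u=d/np.linalg.norm(d);print(n,p.round(4),q.round(4),'mid',m.round(4),np.linalg.norm(d),np.degrees(np.arctan2(d[1],d[0])),'grip',(m-.01*u).round(4))
print('width',np.linalg.norm(W(385,240,.015)-W(426,240,.015)))
E
```

```text
tube [0.6045 0.0679 0.013 ] [ 0.6433 -0.0582  0.006 ] mid [0.6239 0.0048 0.0095] 0.1321523824186763 107.09877589493892 grip [ 0.6269 -0.0047  0.009 ]
body [0.6135 0.0435 0.015 ] [ 6.248e-01 -6.000e-04  1.500e-02] mid [0.6192 0.0214 0.015 ] 0.0455292893208206 104.35957853733271 grip [0.6217 0.0118 0.015 ]
scr [0.4605 0.0837 0.003 ] [ 0.4385 -0.0653  0.006 ] mid [0.4495 0.0092 0.0045] 0.15066915538903047 81.59893143672205 grip [ 0.448  -0.0007  0.0047]
hand [0.4553 0.0312 0.01  ] [ 0.4448 -0.0429  0.01  ] mid [ 0.4501 -0.0059  0.01  ] 0.0748531944239701 81.97345321174728 grip [ 0.4487 -0.0158  0.01  ]
width 0.03431927887315276
```

play_rows(
  steps=[
    [[0, 0, 0, -0.052], [-0.012, 0.009, 0.03, 0], [0, 0, 0.038, 0], [0, 0, 0.038, 0], [0, 0, 0.038, 0]],
  ],
)

```text
time: 3.53
ee_pos: [0.6261, -0.005, 0.1323]
tcp_rot: [179.9, 0.0, 106.0]
wrist_force: [-0.1, -0.2, -0.8]
opening: 0.0752
grasp_force: 0.0
```

play_rows(
  steps=[
    [[0, 0, 0.035, 0], [0, 0, 0.03, 0], [0, 0, 0.02, 0], [0, 0, 0, 0], [0, 0, 0, 0]],
  ],
)

```text
time: 3.95
ee_pos: [0.6256, -0.0054, 0.0483]
tcp_rot: [-179.9, -0.0, 106.0]
wrist_force: [0.1, 0.5, 0.2]
opening: 0.0751
grasp_force: 0.0
```

```bash
python3 -c "
from h import *
go(.6265,-.005,.005,106)"
```

```text
t 3.95 at [ 0.6256 -0.0054  0.0483] yaw 105.98 turn rad (tool z) -0.0004 then shift [0.0001 0.001  0.0433]
```

play_rows(
  steps=[
    [[0, 0.001, 0.02, 0], [0, 0, 0.015, 0], [0, 0, 0.008, 0], [0, 0, 0, 0], [0, 0, 0, 0]],
  ],
)

```text
time: 4.37
ee_pos: [0.6279, -0.0062, 0.0069]
tcp_rot: [179.9, 0.0, 105.9]
wrist_force: [-0.3, -0.6, -0.4]
opening: 0.0748
grasp_force: 0.0
```

play_rows(
  steps=[
    [[0, 0, 0, 0], [0, 0, 0, 0], [0, 0, 0, 0], [0, 0, 0, 0], [0, 0, 0, 0]],
  ],
  gripper=0.015,
  squeeze=50,
)

```text
time: 4.78
ee_pos: [0.6277, -0.0066, 0.0067]
tcp_rot: [179.9, 0.0, 105.9]
wrist_force: [-2.2, 0.1, 6.6]
opening: 0.0357
grasp_force: 49.5
```

play_rows(
  steps=[
    [[0, 0, 0, 0], [0, 0, 0, 0], [0, 0, 0, 0], [0, 0, 0, 0], [0, 0, 0, 0]],
  ],
)

```text
time: 5.2
ee_pos: [0.6277, -0.0066, 0.0067]
tcp_rot: [179.9, 0.0, 105.9]
wrist_force: [-2.8, 0.6, 5.6]
opening: 0.0358
grasp_force: 49.4
```

play_rows(
  steps=[
    [[0, 0, -0.02, 0], [0, 0, -0.035, 0], [0, 0, -0.035, 0.1], [0, 0, -0.035, 0.1], [0, 0, 0, 0.098]],
  ],
)

```text
time: 5.62
ee_pos: [0.6298, -0.0067, 0.1387]
tcp_rot: [179.4, -0.0, 88.5]
wrist_force: [1.2, 0.9, -0.2]
opening: 0.0359
grasp_force: 49.9
```

play_rows(
  steps=[
    [[0.025, -0.004, 0, 0], [0.037, -0.007, 0, 0], [0.037, -0.007, 0, 0], [0.037, -0.007, 0, 0], [0.037, -0.007, 0, 0]],
  ],
)

```text
time: 6.03
ee_pos: [0.5985, 0.1685, 0.1306]
tcp_rot: [180.0, -0.0, 88.8]
wrist_force: [-0.4, 0.2, -0.7]
opening: 0.0359
grasp_force: 49.9
```

play_rows(
  steps=[
    [[0.037, -0.007, 0, 0], [0.037, -0.007, 0, 0], [0.03, -0.006, 0, 0], [0.02, -0.002, 0, 0], [0, 0, 0, 0]],
  ],
)

```text
time: 6.45
ee_pos: [0.5786, 0.2954, 0.1301]
tcp_rot: [-180.0, -0.1, 89.0]
wrist_force: [0.7, -0.7, -0.9]
opening: 0.0362
grasp_force: 49.9
```

play_rows(
  steps=[
    [[0, 0, 0, 0], [0, 0, 0, 0], [0, 0, 0, 0], [0, 0, 0, 0], [0, 0, 0, 0]],
  ],
)

```text
time: 6.87
ee_pos: [0.5799, 0.2905, 0.1305]
tcp_rot: [180.0, -0.0, 88.7]
wrist_force: [-0.7, 0.8, 0.1]
opening: 0.0359
grasp_force: 49.9
```

```bash
python3 -c "
from h import *
go(.5797,.2924,.0155,88.8); print(bot.get_obs()['grasp_force'])
import pickle
c=cam('wrist','wtube.png');pickle.dump(c,open('wtube.pkl','wb'));cv2.imwrite('pics/wtube.png',cv2.resize(c['img'],(800,600),interpolation=cv2.INTER_CUBIC))
B=[(x,y,.078) for x,y in [(-.085,-.108),(.085,-.108),(.085,.108),(-.085,.108)]]
p=R.from_euler('z',-1.2,degrees=True).apply(B)+[.55,.305,0]
print(pix(c,p)/.64)"
```

```text
t 6.8667 at [0.5799 0.2905 0.1305] yaw 88.72 turn rad (tool z) -0.0014 then shift [ 0.0018 -0.0002  0.115 ]
49.91941628744826
[[158.49173688 516.92802202]
 [507.96815292 516.25528186]
 [550.78695134  13.91181297]
 [ 67.05917562  15.06051034]]
```

View pics/wtube.png

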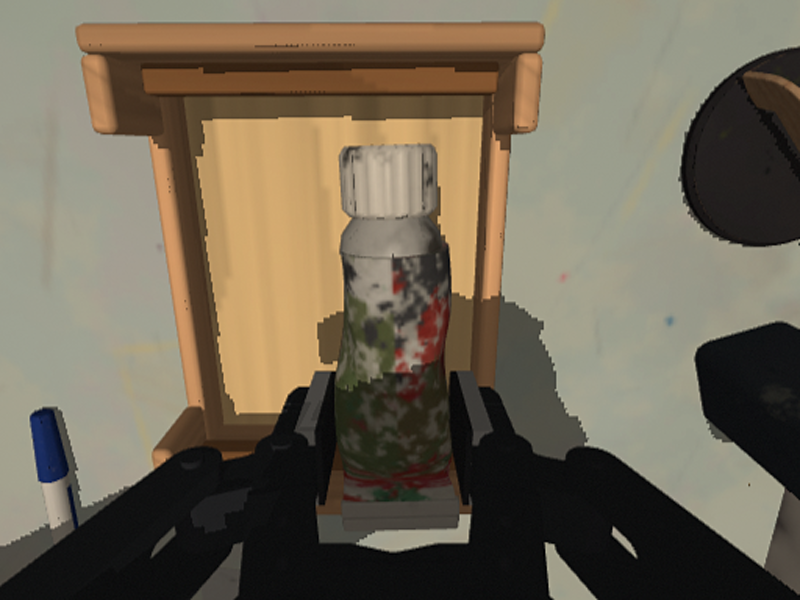

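The view shows the tube held over the right half of the caddy. The caddy's far edge, (77,25) to (544,24), fits my pose estimate. I'll lower the tube and then release it.

play_rows(
  steps=[
    [[0.002, 0, 0.03, 0], [0, 0, 0.03, 0], [0, 0, 0.025, 0], [0, 0, 0.015, 0], [0, 0, 0.007, 0]],
  ],
)

```text
time: 7.33
ee_pos: [0.5784, 0.2924, 0.0203]
tcp_rot: [-179.8, 0.1, 88.8]
wrist_force: [0.1, 0.1, -1.8]
opening: 0.0357
grasp_force: 49.9
```

play_rows(
  steps=[
    [[0, 0, 0.004, 0], [0, 0, 0.003, 0], [0, 0, 0, 0], [0, 0, 0, 0], [0, 0, 0, 0]],
  ],
)

```text
time: 7.75
ee_pos: [0.5802, 0.2938, 0.0175]
tcp_rot: [179.9, -0.0, 88.8]
wrist_force: [0.2, 1.2, -0.8]
opening: 0.0355
grasp_force: 49.9
```

play_rows(
  steps=[
    [[0, 0, 0.002, 0], [0, 0, 0, 0], [0, 0, 0, 0], [0, 0, 0, 0], [0, 0, 0, 0]],
  ],
)

```text
time: 8.17
ee_pos: [0.58, 0.2937, 0.0148]
tcp_rot: [179.9, -0.0, 88.8]
wrist_force: [0.8, 1.0, 2.8]
opening: 0.0352
grasp_force: 50.4
```

play_rows(
  steps=[
    [[0, 0, 0, 0], [0, 0, 0, 0], [0, 0, 0, 0], [0, 0, 0, 0], [0, 0, 0, 0]],
  ],
  gripper=0.048,
)

```text
time: 8.58
ee_pos: [0.5795, 0.2934, 0.0141]
tcp_rot: [-180.0, 0.0, 88.8]
wrist_force: [1.0, 0.5, -0.5]
opening: 0.048
grasp_force: 0.0
```

play_rows(
  steps=[
    [[0, 0, -0.015, 0], [0, 0, -0.03, 0], [0, 0, -0.035, 0], [0, 0, -0.035, 0], [0, 0, -0.035, 0]],
  ],
)

```text
time: 9.0
ee_pos: [0.5793, 0.2933, 0.1658]
tcp_rot: [-180.0, 0.0, 88.8]
wrist_force: [-0.2, 0.2, 0.2]
opening: 0.0483
grasp_force: 0.0
```

```bash
python3 -c "
from h import *
go(.448,-.001,.15,81.7)"
```

```text
t 9.0 at [0.5793 0.2933 0.1658] yaw 88.8 turn rad (tool z) 0.1239 then shift [-0.3102 -0.0874  0.0158]
```

play_rows(
  steps=[
    [[0, 0, 0, 0.124], [-0.025, -0.007, 0, 0], [-0.035, -0.01, 0, 0], [-0.035, -0.01, 0, 0], [-0.035, -0.01, 0, 0]],
  ],
)

```text
time: 9.42
ee_pos: [0.5233, 0.1692, 0.1639]
tcp_rot: [-180.0, 0.0, 81.7]
wrist_force: [0.5, -0.1, -0.0]
opening: 0.0483
grasp_force: 0.0
```

play_rows(
  steps=[
    [[-0.035, -0.01, 0, 0], [-0.035, -0.01, 0, 0], [-0.035, -0.01, 0.01, 0], [-0.035, -0.01, 0.02, 0], [-0.03, -0.008, 0.02, 0]],
  ],
)

```text
time: 9.83
ee_pos: [0.4514, 0.0073, 0.1144]
tcp_rot: [179.9, -0.0, 81.7]
wrist_force: [0.7, 0.6, 0.0]
opening: 0.0481
grasp_force: 0.0
```

play_rows(
  steps=[
    [[-0.01, -0.003, 0.02, 0], [0, 0, 0.02, 0], [0, 0, 0, 0], [0, 0, 0, 0], [0, 0, 0, 0]],
  ],
)

```text
time: 10.25
ee_pos: [0.4483, -0.0002, 0.0755]
tcp_rot: [179.9, -0.0, 81.7]
wrist_force: [0.4, 0.4, -0.6]
opening: 0.0478
grasp_force: 0.0
```

```bash
python3 -c "
from h import *
go(.448,-.001,.002,81.7)
c=cam('wrist');cv2.imwrite('pics/ws.png',cv2.resize(c['img'],(800,600),interpolation=cv2.INTER_CUBIC))"
```

```text
t 10.25 at [ 4.483e-01 -2.000e-04  7.550e-02] yaw 81.72 turn rad (tool z) 0.0003 then shift [-0.0008 -0.0002  0.0735]
```

View pics/ws.png

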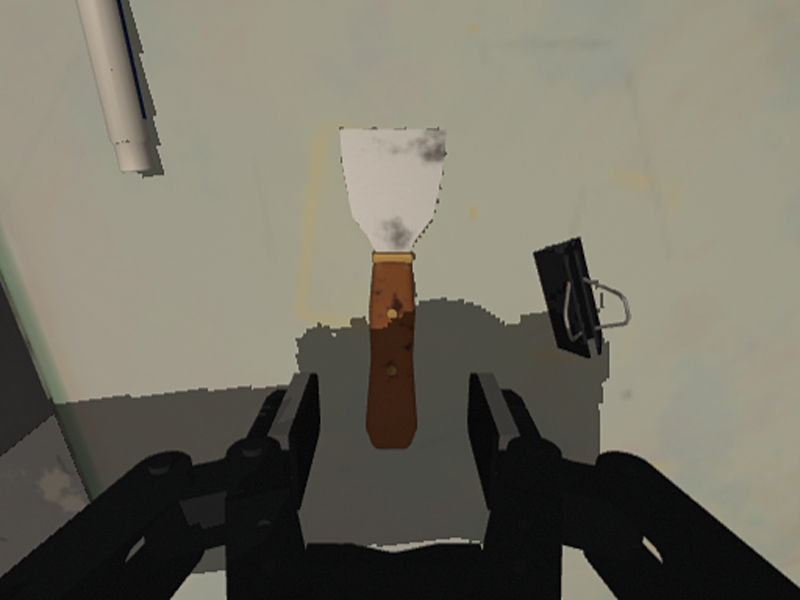

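The scraper lies squarely between the fingers and the clip at (570,300) is clear of them. Next I'll descend and grip.

play_rows(
  steps=[
    [[-0.001, 0, 0.03, 0], [0, 0, 0.025, 0], [0, 0, 0.012, 0], [0, 0, 0.005, 0], [0, 0, 0, 0]],
  ],
)

```text
time: 10.72
ee_pos: [0.4475, -0.0012, 0.0022]
tcp_rot: [-180.0, 0.0, 81.7]
wrist_force: [-0.1, 0.7, 0.9]
opening: 0.0481
grasp_force: 0.0
```

play_rows(
  steps=[
    [[0, 0, 0, 0], [0, 0, 0, 0], [0, 0, 0, 0], [0, 0, 0, 0], [0, 0, 0, 0]],
  ],
  gripper=0.01,
  squeeze=40,
)

```text
time: 11.13
ee_pos: [0.4488, -0.0014, 0.004]
tcp_rot: [179.8, -0.0, 81.7]
wrist_force: [-0.3, 0.9, 7.7]
opening: 0.0191
grasp_force: 39.4
```

play_rows(
  steps=[
    [[0, 0, 0, 0], [0, 0, 0, 0], [0, 0, 0, 0], [0, 0, 0, 0], [0, 0, 0, 0]],
  ],
)

```text
time: 11.55
ee_pos: [0.4487, -0.0015, 0.004]
tcp_rot: [179.8, -0.0, 81.7]
wrist_force: [-1.0, 1.1, 7.1]
opening: 0.0191
grasp_force: 39.4
```

```bash
python3 -c "
from h import *
go(.5202,.296,.13,88.8)"
```

```text
t 11.55 at [ 0.4487 -0.0015  0.004 ] yaw 81.69 turn rad (tool z) -0.1241 then shift [ 0.2989  0.0652 -0.126 ]
```

play_rows(
  steps=[
    [[0, 0, -0.02, 0], [0, 0, -0.035, 0], [0, 0, -0.035, 0], [0, 0, -0.035, 0], [0, 0, -0.005, -0.124]],
  ],
)

```text
time: 11.97
ee_pos: [0.4499, -0.0015, 0.1391]
tcp_rot: [179.5, -0.0, 88.7]
wrist_force: [0.5, -0.1, 0.3]
opening: 0.0191
grasp_force: 39.3
```

play_rows(
  steps=[
    [[0.025, 0.006, 0, 0], [0.037, 0.008, 0, 0], [0.037, 0.008, 0, 0], [0.037, 0.008, 0, 0], [0.037, 0.008, 0, 0]],
  ],
)

```text
time: 12.38
ee_pos: [0.4896, 0.1725, 0.1332]
tcp_rot: [179.9, -0.0, 88.8]
wrist_force: [0.8, -0.1, -0.5]
opening: 0.0193
grasp_force: 39.3
```

play_rows(
  steps=[
    [[0.037, 0.008, 0, 0], [0.037, 0.008, 0, 0], [0.03, 0.007, 0, 0], [0.021, 0.004, 0, 0], [0, 0, 0, 0]],
  ],
)

```text
time: 12.8
ee_pos: [0.5192, 0.2988, 0.132]
tcp_rot: [180.0, -0.1, 89.0]
wrist_force: [0.1, -0.6, -0.8]
opening: 0.019
grasp_force: 39.3
```

play_rows(
  steps=[
    [[0, 0, 0, 0], [0, 0, 0, 0], [0, 0, 0, 0], [0, 0, 0, 0], [0, 0, 0, 0]],
  ],
)

```text
time: 13.22
ee_pos: [0.519, 0.2943, 0.1327]
tcp_rot: [180.0, -0.0, 88.7]
wrist_force: [0.8, 0.3, -0.6]
opening: 0.0189
grasp_force: 39.3
```

```bash
python3 -c "
from h import *
go(.5203,.295,.0125,88.8)
c=cam('wrist');cv2.imwrite('pics/ws2.png',cv2.resize(c['img'],(800,600),interpolation=cv2.INTER_CUBIC))"
```

```text
t 13.2167 at [0.519  0.2943 0.1327] yaw 88.73 turn rad (tool z) -0.0011 then shift [0.0007 0.0013 0.1202]
```

View pics/ws2.png

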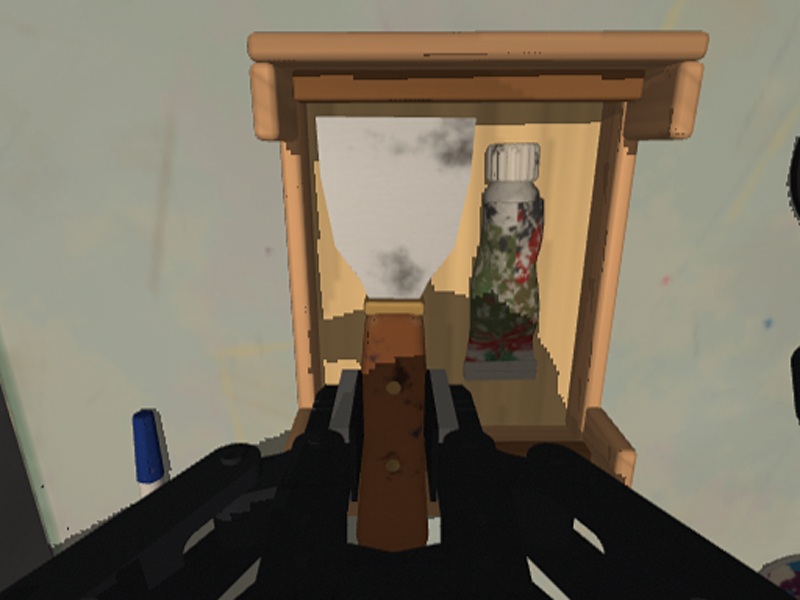

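The tube lies flat in the right half, around (505,260), and the scraper hangs over the left half. I'll lower it and release.

play_rows(
  steps=[
    [[0, 0, 0.035, 0], [0, 0, 0.03, 0], [0, 0, 0.025, 0], [0, 0, 0.015, 0], [0, 0, 0.007, 0]],
  ],
)

```text
time: 13.68
ee_pos: [0.5176, 0.294, 0.0176]
tcp_rot: [-179.8, 0.1, 88.8]
wrist_force: [0.4, -0.1, -0.7]
opening: 0.0194
grasp_force: 39.3
```

play_rows(
  steps=[
    [[0, 0, 0.004, 0], [0, 0, 0.003, 0], [0, 0, 0, 0], [0, 0, 0, 0], [0, 0, 0, 0]],
  ],
)

```text
time: 14.1
ee_pos: [0.5194, 0.2954, 0.0144]
tcp_rot: [179.9, -0.1, 88.8]
wrist_force: [0.4, 0.2, -0.7]
opening: 0.0192
grasp_force: 39.3
```

play_rows(
  steps=[
    [[0, 0, 0.001, 0], [0, 0, 0, 0], [0, 0, 0, 0], [0, 0, 0, 0], [0, 0, 0, 0]],
  ],
)

```text
time: 14.52
ee_pos: [0.5189, 0.2951, 0.0123]
tcp_rot: [180.0, -0.0, 88.8]
wrist_force: [-0.3, -0.3, -0.4]
opening: 0.019
grasp_force: 39.3
```

play_rows(
  steps=[
    [[0, 0, 0.001, 0], [0, 0, 0, 0], [0, 0, 0, 0], [0, 0, 0, 0], [0, 0, 0, 0]],
  ],
)

```text
time: 14.93
ee_pos: [0.519, 0.2951, 0.012]
tcp_rot: [180.0, -0.0, 88.8]
wrist_force: [-1.2, -1.3, 6.8]
opening: 0.0191
grasp_force: 40.0
```

play_rows(
  steps=[
    [[0, 0, 0, 0], [0, 0, 0, 0], [0, 0, 0, 0], [0, 0, 0, 0], [0, 0, 0, 0]],
  ],
  gripper=0.034,
)

```text
time: 15.35
ee_pos: [0.5188, 0.295, 0.0111]
tcp_rot: [-180.0, 0.0, 88.8]
wrist_force: [-0.0, 0.4, -1.1]
opening: 0.0341
grasp_force: 0.0
```

play_rows(
  steps=[
    [[0, 0, -0.015, 0], [0, 0, -0.03, 0], [0, 0, -0.035, 0], [0, 0, -0.035, 0], [0, 0, -0.041, 0]],
  ],
)

```text
time: 15.77
ee_pos: [0.5182, 0.2947, 0.1677]
tcp_rot: [-179.9, 0.1, 88.8]
wrist_force: [0.3, 0.4, -0.9]
opening: 0.0341
grasp_force: 0.0
```

play_rows(
  steps=[
    [[0, 0, -0.041, 0], [0, 0, -0.03, 0], [0, 0, -0.02, 0], [0, 0, 0, 0], [0, 0, 0, 0]],
  ],
)

```text
time: 16.18
ee_pos: [0.5193, 0.2953, 0.2592]
tcp_rot: [179.9, -0.1, 88.8]
wrist_force: [0.3, -0.5, -0.9]
opening: 0.0341
grasp_force: 0.0
```

```bash
python3 -c "
from h import *
c=cam('wrist');import pickle;pickle.dump(c,open('wc2.pkl','wb'))
cv2.imwrite('pics/wc2.png',cv2.resize(c['img'],(800,600),interpolation=cv2.INTER_CUBIC))
go(.50,-.22,.30,91)"
```

```text
t 16.2333 at [0.519  0.2951 0.2577] yaw 88.79 turn rad (tool z) -0.0385 then shift [-0.5147 -0.0279 -0.0423]
```

View pics/wc2.png

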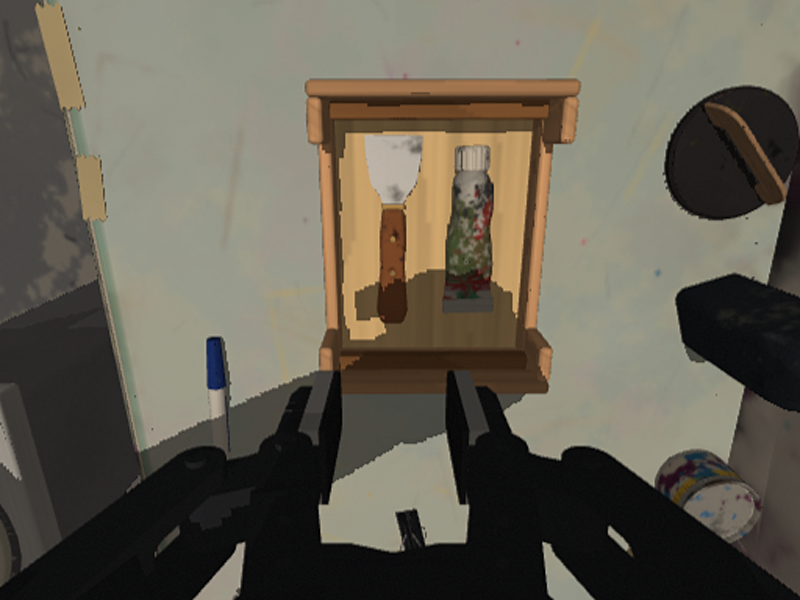

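Both items lie flat and side by side: scraper at (395,230), tube at (470,230). The caddy's outer edges are at rows 80 and 391, columns 305 to 580. Now I'll move to the rack.

play_rows(
  steps=[
    [[0, 0, -0.02, -0.038], [-0.025, 0, -0.02, 0], [-0.04, 0, 0, 0], [-0.04, 0, 0, 0], [-0.04, 0, 0, 0]],
  ],
  gripper=0.06,
)

```text
time: 16.65
ee_pos: [0.5208, 0.1488, 0.2965]
tcp_rot: [-179.9, 0.0, 91.0]
wrist_force: [0.4, -0.7, -0.6]
opening: 0.06
grasp_force: 0.0
```

play_rows(
  steps=[
    [[-0.04, 0, 0, 0], [-0.04, 0, 0, 0], [-0.04, 0, 0, 0], [-0.04, 0, 0, 0], [-0.04, 0, 0, 0]],
  ],
)

```text
time: 17.07
ee_pos: [0.5239, -0.0518, 0.2965]
tcp_rot: [-179.9, -0.0, 91.0]
wrist_force: [-0.0, 0.4, 0.1]
opening: 0.0602
grasp_force: 0.0
```

play_rows(
  steps=[
    [[-0.04, 0, 0, 0], [-0.04, 0, 0, 0], [-0.04, 0, 0, 0], [-0.04, 0, 0, 0], [-0.04, 0, 0, 0]],
  ],
)

```text
time: 17.48
ee_pos: [0.5274, -0.2517, 0.2964]
tcp_rot: [-179.9, -0.1, 91.0]
wrist_force: [0.9, 0.4, 0.6]
opening: 0.0599
grasp_force: 0.0
```

play_rows(
  steps=[
    [[-0.04, 0, 0, 0], [-0.04, 0, 0, 0], [-0.04, 0, 0, 0], [-0.03, 0, 0, 0], [-0.01, 0, 0, 0]],
  ],
)

```text
time: 17.9
ee_pos: [0.5298, -0.4139, 0.2944]
tcp_rot: [-179.8, -0.1, 90.8]
wrist_force: [-0.2, 1.0, -0.8]
opening: 0.06
grasp_force: 0.0
```

play_rows(
  steps=[
    [[0, 0, 0, 0], [0, 0, 0, 0], [0, 0, 0, 0], [0, 0, 0, 0], [0, 0, 0, 0]],
  ],
)

```text
time: 18.32
ee_pos: [0.5311, -0.4086, 0.2988]
tcp_rot: [180.0, 0.0, 91.1]
wrist_force: [0.4, 0.1, -0.2]
opening: 0.0598
grasp_force: 0.0
```

```bash
python3 - <<'E'
from h import *
import pickle
c=pickle.load(open('wc2.pkl','rb'));s=.64
P=np.array([world(c,u*s,v*s,.078) for u,v in [(305,80),(580,80),(549,391),(320,391)]]);print(P.round(4),P.mean(0))
c=cam('wrist');pickle.dump(c,open('wr.pkl','wb'))
go(.545,-.2835,.2,91)
hsv=cv2.cvtColor(c['img'],cv2.COLOR_BGR2HSV)
m=cv2.inRange(hsv,(5,90,60),(20,255,255))
n,l,st,ce=cv2.connectedComponentsWithStats(m)
for i in range(1,n):
    if st[i,4]>60:
        ys,xs=np.where(l==i); r=cv2.minAreaRect(np.c_[xs,ys].astype(np.float32)); print(st[i],r,hsv[l==i].mean(0).round(0))
        b=cv2.boxPoints(r); print(np.array([world(c,*q,.139)[:2] for q in b]).round(4).tolist())
E
```

```text
[[0.4679 0.412  0.078 ]
 [0.6349 0.4084 0.078 ]
 [0.6319 0.1975 0.078 ]
 [0.4628 0.2014 0.078 ]] [0.54936414 0.30483402 0.078     ]
t 18.3667 at [ 0.5311 -0.4087  0.2989] yaw 91.05 turn rad (tool z) 0.0009 then shift [0.125  0.0161 0.0989]
[ 264    0   16  136 2068] ((271.5, 67.5), (135.0, 15.0), 90.0) [ 13. 160. 130.]
[[0.5381, -0.2558], [0.5508, -0.2556], [0.5559, -0.3689], [0.5415, -0.3691]]
[335   0  20  26 288] ((342.2646789550781, 10.941164016723633), (17.46256446838379, 26.92145347595215), 14.03624439239502) [  9. 162.  85.]
[[0.596, -0.2713], [0.5997, -0.2515], [0.6143, -0.2544], [0.611, -0.2743]]
[370   0  10  84 286] ((374.40985107421875, 41.49180221557617), (3.4403581619262695, 83.47395324707031), 5.194429397583008) [  9. 165.  84.]
[[0.6357, -0.3203], [0.6333, -0.2539], [0.6363, -0.2541], [0.6389, -0.3206]]
[354  10  11  75 401] ((358.7060546875, 46.97600173950195), (6.610663414001465, 74.56828308105469), 4.666858673095703) [  9. 165.  83.]
[[0.6208, -0.3214], [0.619, -0.2615], [0.6246, -0.2618], [0.6268, -0.3218]]
[331  31  20  56 872] ((340.00408935546875, 58.954917907714844), (16.6585750579834, 55.31734085083008), 5.194429397583008) [  9. 163.  85.]
[[0.5998, -0.3234], [0.5999, -0.2781], [0.6144, -0.279], [0.6151, -0.3245]]
[330  95  13   7  74] ((336.0, 98.0), (6.0, 12.0), 90.0) [  9. 158.  83.]
[[0.6013, -0.3315], [0.6123, -0.3313], [0.6129, -0.3366], [0.6018, -0.3368]]
[330  96  42  22 566] ((350.4774475097656, 106.3456039428711), (20.436128616333008, 41.66489791870117), 88.02507019042969) [  9. 165.  86.]
[[0.6008, -0.3331], [0.639, -0.3312], [0.6422, -0.3495], [0.6032, -0.3515]]
```

The bar is cut off at the image top, so I'll move over it and measure again.

play_rows(
  steps=[
    [[0.035, 0.004, 0, 0], [0.035, 0.004, 0, 0], [0.035, 0.004, 0, 0], [0.02, 0.004, 0, 0], [0, 0, 0, 0]],
  ],
)

```text
time: 18.78
ee_pos: [0.5453, -0.2802, 0.2997]
tcp_rot: [179.9, 0.0, 91.2]
wrist_force: [0.3, -0.7, -0.1]
opening: 0.06
grasp_force: 0.0
```

play_rows(
  steps=[
    [[0, 0, 0, 0], [0, 0, 0, 0], [0, 0, 0, 0], [0, 0, 0, 0], [0, 0, 0, 0]],
  ],
)

```text
time: 19.2
ee_pos: [0.5445, -0.2854, 0.298]
tcp_rot: [-180.0, -0.0, 90.9]
wrist_force: [0.4, -1.0, 0.0]
opening: 0.06
grasp_force: 0.0
```

```bash
python3 - <<'E'
from h import *
import pickle
c=cam('wrist');pickle.dump(c,open('wr.pkl','wb'))
hsv=cv2.cvtColor(c['img'],cv2.COLOR_BGR2HSV)
m=cv2.inRange(hsv,(5,90,60),(20,255,255))
n,l,st,ce=cv2.connectedComponentsWithStats(m)
for i in range(1,n):
    if st[i,4]>300:
        ys,xs=np.where(l==i); r=cv2.minAreaRect(np.c_[xs,ys].astype(np.float32)); print(st[i],hsv[l==i].mean(0).round(0))
        for v in range(ys.min(),ys.max()+1,8):
            x=xs[ys==v]; a=world(c,x.min(),v,.139);b=world(c,x.max()+1,v,.139); print(v,x.min(),x.max(),((a+b)/2)[:2].round(4),(b-a)[0].round(4))
        a=world(c,xs[ys==ys.max()].mean(),ys.max()+1,.139);print('end',a)
go(.545,-.2835,.2,91)
E
```

```text
[ 415    0   81   24 1141] [ 19. 109. 148.]
0 415 495 [ 0.7134 -0.1303] 0.0684
8 418 486 [ 0.7122 -0.1363] 0.0586
16 426 473 [ 0.7113 -0.1423] 0.0411
end [ 0.70742015 -0.14853934  0.139     ]
[ 95  12  25  56 776] [ 11. 174. 121.]
12 97 102 [ 0.4122 -0.1438] 0.0051
20 96 105 [ 0.4122 -0.1499] 0.0086
28 97 108 [ 0.4131 -0.1561] 0.0104
36 98 110 [ 0.4136 -0.1623] 0.0113
44 99 113 [ 0.4146 -0.1687] 0.0132
52 99 117 [ 0.4155 -0.1751] 0.0168
60 100 118 [ 0.4156 -0.1817] 0.0169
end [ 0.41431942 -0.18831084  0.139     ]
[ 245   86   17  164 2267] [ 13. 159. 108.]
86 246 258 [ 0.5432 -0.2016] 0.0118
94 245 259 [ 0.5433 -0.2086] 0.0138
102 245 259 [ 0.5434 -0.2157] 0.0139
110 245 259 [ 0.5436 -0.2228] 0.014
118 246 259 [ 0.5441 -0.2301] 0.0131
126 246 259 [ 0.5443 -0.2375] 0.0132
134 246 260 [ 0.5449 -0.245 ] 0.0143
142 246 260 [ 0.545  -0.2526] 0.0144
150 247 260 [ 0.5456 -0.2603] 0.0136
158 247 260 [ 0.5457 -0.2682] 0.0137
166 247 260 [ 0.5459 -0.2762] 0.0138
174 247 260 [ 0.546  -0.2843] 0.0139
182 248 260 [ 0.5467 -0.2925] 0.013
190 248 260 [ 0.5468 -0.3009] 0.0131
198 248 261 [ 0.5475 -0
[... 666 characters left out ...]
 353 [ 0.64   -0.2628] 0.0058
162 347 352 [ 0.6399 -0.2707] 0.0059
170 346 351 [ 0.6398 -0.2788] 0.0059
178 346 351 [ 0.6407 -0.287 ] 0.006
186 345 350 [ 0.6406 -0.2953] 0.006
194 346 350 [ 0.6421 -0.3037] 0.0051
end [ 0.643032   -0.30798747  0.139     ]
[312 132  19  51 789] [  9. 162.  91.]
132 318 329 [ 0.6119 -0.2421] 0.0114
140 313 330 [ 0.6107 -0.2497] 0.0173
148 313 329 [ 0.6108 -0.2574] 0.0164
156 313 328 [ 0.611  -0.2652] 0.0156
164 312 328 [ 0.6112 -0.2732] 0.0167
172 312 327 [ 0.6113 -0.2813] 0.0158
180 319 322 [ 0.613  -0.2895] 0.004
end [ 0.61325748 -0.29257344  0.139     ]
t 19.25 at [ 0.5446 -0.2853  0.298 ] yaw 90.91 turn rad (tool z) -0.0015 then shift [0.0018 0.0005 0.098 ]
```

The bar's middle is at (0.546, -0.285), yaw 92.05°, and its measured length of 167 mm matches the 168 mm given. I'll descend on it.

play_rows(
  steps=[
    [[0, 0, 0, -0.02], [0, 0.0015, 0.03, 0], [0, 0, 0.04, 0], [0, 0, 0.04, 0], [0, 0, 0.03, 0]],
  ],
)

```text
time: 19.67
ee_pos: [0.5453, -0.2844, 0.1549]
tcp_rot: [-179.9, -0.1, 92.2]
wrist_force: [0.2, 1.1, 0.0]
opening: 0.06
grasp_force: 0.0
```

play_rows(
  steps=[
    [[0, 0, 0, 0], [0, 0, 0, 0], [0, 0, 0, 0], [0, 0, 0, 0], [0, 0, 0, 0]],
  ],
)

```text
time: 20.08
ee_pos: [0.5472, -0.2851, 0.1609]
tcp_rot: [179.8, 0.1, 92.1]
wrist_force: [0.0, 0.7, 0.3]
opening: 0.0601
grasp_force: 0.0
```

```bash
python3 -c "
from h import *
go(.5461,-.2848,.112,92.05)"
```

```text
t 20.0833 at [ 0.5472 -0.2851  0.1609] yaw 92.13 turn rad (tool z) 0.0014 then shift [ 0.0003 -0.0011  0.0489]
```

play_rows(
  steps=[
    [[0, -0.001, 0.02, 0], [0, 0, 0.018, 0], [0, 0, 0.01, 0], [0, 0, 0, 0], [0, 0, 0, 0]],
  ],
)

```text
time: 20.5
ee_pos: [0.5453, -0.2846, 0.111]
tcp_rot: [180.0, 0.0, 92.1]
wrist_force: [-0.9, 0.1, 1.3]
opening: 0.06
grasp_force: 0.0
```

play_rows(
  steps=[
    [[0, 0, 0, 0], [0, 0, 0, 0], [0, 0, 0, 0], [0, 0, 0, 0], [0, 0, 0, 0]],
  ],
  gripper=0.025,
)

```text
time: 20.92
ee_pos: [0.5453, -0.2846, 0.1107]
tcp_rot: [180.0, 0.0, 92.1]
wrist_force: [-0.1, 1.1, -0.1]
opening: 0.0247
grasp_force: 0.0
```

play_rows(
  steps=[
    [[0, 0, 0, 0], [0, 0, 0, 0], [0, 0, 0, 0], [0, 0, 0, 0], [0, 0, 0, 0]],
  ],
  gripper=0.0,
  squeeze=90,
)

```text
time: 21.33
ee_pos: [0.5453, -0.2847, 0.1108]
tcp_rot: [180.0, 0.0, 92.1]
wrist_force: [-0.4, 0.9, 5.1]
opening: 0.0127
grasp_force: 88.3
```

play_rows(
  steps=[
    [[0, 0, 0, 0], [0, 0, 0, 0], [0, 0, 0, 0], [0, 0, 0, 0], [0, 0, 0, 0]],
  ],
)

```text
time: 21.75
ee_pos: [0.5454, -0.2846, 0.1107]
tcp_rot: [180.0, 0.0, 92.1]
wrist_force: [-0.2, 0.7, 5.2]
opening: 0.0124
grasp_force: 88.4
```

play_rows(
  steps=[
    [[0, 0, -0.004, 0], [0, 0, -0.008, 0], [0, 0, -0.01, 0], [0, 0, -0.005, 0], [0, 0, 0, 0]],
  ],
)

```text
time: 22.17
ee_pos: [0.5458, -0.2849, 0.1391]
tcp_rot: [179.9, 0.1, 92.1]
wrist_force: [0.8, -1.0, -3.9]
opening: 0.0124
grasp_force: 87.8
```

play_rows(
  steps=[
    [[0, 0, 0, 0], [0, 0, 0, 0], [0, 0, 0, 0], [0, 0, 0, 0], [0, 0, 0, 0]],
  ],
)

```text
time: 22.58
ee_pos: [0.5451, -0.2845, 0.1369]
tcp_rot: [-180.0, -0.0, 92.1]
wrist_force: [-0.7, -0.4, -2.3]
opening: 0.0127
grasp_force: 87.8
```

play_rows(
  steps=[
    [[0, -0.01, 0, 0], [0, -0.02, 0, 0], [0, -0.03, 0, 0], [0, -0.03, 0, 0], [0, -0.02, 0, 0]],
  ],
)

```text
time: 23.0
ee_pos: [0.4325, -0.2883, 0.1371]
tcp_rot: [-179.9, -0.0, 92.1]
wrist_force: [-0.1, -0.2, -3.2]
opening: 0.0124
grasp_force: 88.0
```

play_rows(
  steps=[
    [[0, -0.01, 0, 0], [0, 0, 0, 0], [0, 0, 0, 0], [0, 0, 0, 0], [0, 0, 0, 0]],
  ],
)

```text
time: 23.42
ee_pos: [0.4261, -0.289, 0.1371]
tcp_rot: [180.0, -0.0, 92.2]
wrist_force: [0.5, 0.1, -3.5]
opening: 0.0124
grasp_force: 88.0
```

play_rows(
  steps=[
    [[0, 0, -0.015, 0], [0, 0, -0.03, 0], [0, 0, -0.03, 0], [0, 0, -0.025, 0.03], [0, 0, -0.013, 0.028]],
  ],
)

```text
time: 23.83
ee_pos: [0.4266, -0.2892, 0.2533]
tcp_rot: [179.8, 0.1, 88.8]
wrist_force: [0.6, -1.3, -2.2]
opening: 0.0124
grasp_force: 88.2
```

play_rows(
  steps=[
    [[0.013, 0.003, 0, 0], [0.025, 0.005, 0, 0], [0.038, 0.007, 0, 0], [0.038, 0.007, 0, 0], [0.038, 0.007, 0, 0]],
  ],
)

```text
time: 24.25
ee_pos: [0.4578, -0.1354, 0.2491]
tcp_rot: [-179.9, -0.0, 88.8]
wrist_force: [1.5, 0.2, -2.9]
opening: 0.0123
grasp_force: 88.1
```

play_rows(
  steps=[
    [[0.038, 0.007, 0, 0], [0.038, 0.007, 0, 0], [0.038, 0.007, 0, 0], [0.038, 0.007, 0, 0], [0.038, 0.007, 0, 0]],
  ],
)

```text
time: 24.67
ee_pos: [0.4964, 0.0546, 0.2493]
tcp_rot: [-179.9, -0.0, 88.9]
wrist_force: [1.5, -1.5, -3.1]
opening: 0.0126
grasp_force: 88.1
```

play_rows(
  steps=[
    [[0.038, 0.007, 0, 0], [0.038, 0.007, 0, 0], [0.038, 0.007, 0, 0], [0.038, 0.007, 0, 0], [0.038, 0.007, 0, 0]],
  ],
)

```text
time: 25.08
ee_pos: [0.535, 0.244, 0.249]
tcp_rot: [-179.9, 0.0, 88.9]
wrist_force: [1.0, -0.5, -2.2]
opening: 0.0129
grasp_force: 88.2
```

play_rows(
  steps=[
    [[0.025, 0.005, 0, 0], [0.02, 0.005, 0, 0], [0.01, 0.002, 0, 0], [0, 0, 0, 0], [0, 0, 0, 0]],
  ],
)

```text
time: 25.5
ee_pos: [0.5482, 0.2959, 0.2492]
tcp_rot: [-179.9, 0.1, 88.9]
wrist_force: [0.5, -0.5, -1.9]
opening: 0.0127
grasp_force: 88.1
```

play_rows(
  steps=[
    [[0, 0, 0, 0], [0, 0, 0, 0], [0, 0, 0, 0], [0, 0, 0, 0], [0, 0, 0, 0]],
  ],
)

```text
time: 25.92
ee_pos: [0.5487, 0.295, 0.2507]
tcp_rot: [180.0, -0.0, 88.8]
wrist_force: [0.5, -0.4, -3.2]
opening: 0.0124
grasp_force: 88.1
```

```bash
python3 -c "
from h import *
go(.549,.305,.128,88.8);print(bot.get_obs()['wrist_force'],bot.get_obs()['torque'])"
```

```text
t 25.9167 at [0.5487 0.295  0.2507] yaw 88.75 turn rad (tool z) -0.0008 then shift [1.000e-02 1.000e-04 1.227e-01]
[ 0.54655043 -0.44114403 -3.2313844 ] [-0.03451281  0.00280021 -0.01787465]
```

play_rows(
  steps=[
    [[0.01, 0, 0.02, 0], [0, 0, 0.03, 0], [0, 0, 0.025, 0], [0, 0, 0.015, 0], [0, 0, 0, 0]],
  ],
)

```text
time: 26.33
ee_pos: [0.5474, 0.3046, 0.1563]
tcp_rot: [-179.7, 0.2, 88.8]
wrist_force: [-0.9, 0.2, -2.8]
opening: 0.0126
grasp_force: 88.1
```

play_rows(
  steps=[
    [[0, 0, 0, 0], [0, 0, 0, 0], [0, 0, 0, 0], [0, 0, 0, 0], [0, 0, 0, 0]],
  ],
)

```text
time: 26.75
ee_pos: [0.5492, 0.3057, 0.1614]
tcp_rot: [179.9, -0.0, 88.8]
wrist_force: [1.0, 0.5, -3.9]
opening: 0.0123
grasp_force: 88.1
```

```bash
python3 - <<'E'
from h import *
import pickle
go(.549,.305,.1267,88.8)
c=cam('wrist');pickle.dump(c,open('wf.pkl','wb'))
t=cam('top');pickle.dump(t,open('tf.pkl','wb'))
a=cv2.resize(c['img'],(512,384)); b=cv2.resize(t['img'][145:220,98:182],None,fx=3.4,fy=3.4,interpolation=cv2.INTER_CUBIC)
o=np.zeros((600,800,3),np.uint8)
a=cv2.resize(c['img'],(800,600),interpolation=cv2.INTER_CUBIC); o[:]=a; h,w=b.shape[:2]; o[600-h:,800-w:]=b
cv2.imwrite('pics/wf.png',o)
# predicted tray top corners (z = tcp -.0707+.03) and caddy corners
e=bot.get_obs()['ee_pos']
for nm,hx,hy,z,cen in [('tray',.071,.094,e[2]-.0407,(e[0],e[1])),('caddy',.085,.108,.078,(.549,.305))]:
    P=R.from_euler('z',-1.2,degrees=True).apply([(-hx,hy,z),(hx,hy,z),(hx,-hy,z),(-hx,-hy,z)])+[*cen,0]
    print(nm,(pix(c,P)/.64).round(1).tolist())
E
```

```text
t 26.75 at [0.5492 0.3057 0.1614] yaw 88.8 turn rad (tool z) -0.0001 then shift [-0.0007 -0.0002  0.0347]
tray [[190.0, 97.4], [599.1, 97.1], [547.5, 533.9], [241.6, 534.4]]
caddy [[192.3, 72.3], [596.0, 72.0], [547.2, 497.3], [241.3, 497.8]]
```

View pics/wf.png

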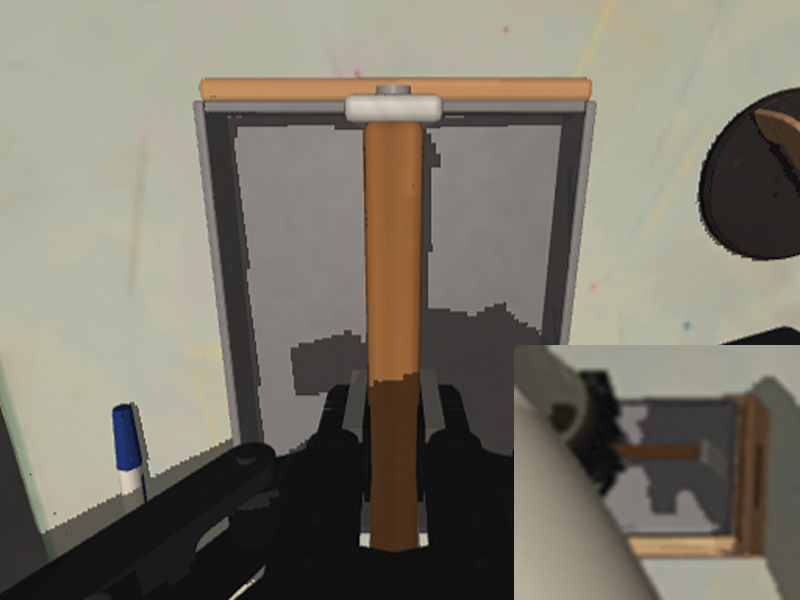

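The tray hangs square over the caddy: its far corners at (194,101) and (595,101) are centred on the caddy's far wall, (200,80) to (592,80), to within about 1 mm. Next I'll lower it gently.

play_rows(
  steps=[
    [[-0.001, 0.0005, 0.004, 0], [0, 0, 0.005, 0], [0, 0, 0.005, 0], [0, 0, 0.005, 0], [0, 0, 0.003, 0]],
  ],
)

```text
time: 27.27
ee_pos: [0.549, 0.3044, 0.137]
tcp_rot: [-179.9, 0.0, 88.8]
wrist_force: [-0.8, -0.0, -3.2]
opening: 0.0128
grasp_force: 88.1
```

play_rows(
  steps=[
    [[0, 0, 0.003, 0], [0, 0, 0.003, 0], [0, 0, 0.002, 0], [0, 0, 0, 0], [0, 0, 0, 0]],
  ],
)

```text
time: 27.68
ee_pos: [0.5493, 0.3045, 0.1303]
tcp_rot: [-180.0, -0.0, 88.8]
wrist_force: [0.5, -0.0, -2.4]
opening: 0.0123
grasp_force: 88.1
```

play_rows(
  steps=[
    [[0, 0, 0.001, 0], [0, 0, 0.001, 0], [0, 0, 0, 0], [0, 0, 0, 0], [0, 0, 0, 0]],
  ],
)

```text
time: 28.1
ee_pos: [0.5493, 0.3045, 0.1284]
tcp_rot: [180.0, -0.0, 88.8]
wrist_force: [-0.3, 0.0, -1.9]
opening: 0.0125
grasp_force: 88.1
```

play_rows(
  steps=[
    [[0, 0, 0.001, 0], [0, 0, 0, 0], [0, 0, 0.0005, 0], [0, 0, 0, 0], [0, 0, 0, 0]],
  ],
)

```text
time: 28.52
ee_pos: [0.5494, 0.3045, 0.127]
tcp_rot: [180.0, -0.0, 88.8]
wrist_force: [0.5, -0.2, -1.3]
opening: 0.0127
grasp_force: 88.4
```

play_rows(
  steps=[
    [[0, 0, 0.0005, 0], [0, 0, 0, 0], [0, 0, 0.0005, 0], [0, 0, 0, 0], [0, 0, 0, 0]],
  ],
)

```text
time: 28.93
ee_pos: [0.5497, 0.3045, 0.1268]
tcp_rot: [179.9, -0.0, 88.8]
wrist_force: [0.8, -1.6, 5.8]
opening: 0.0123
grasp_force: 89.3
```

Contact came at 0.1268, the expected seated height. I'll release and rise.

play_rows(
  steps=[
    [[0, 0, 0, 0], [0, 0, 0, 0], [0, 0, 0, 0], [0, 0, 0, 0], [0, 0, 0, 0]],
  ],
  gripper=0.045,
)

```text
time: 29.35
ee_pos: [0.5492, 0.3045, 0.1256]
tcp_rot: [-180.0, 0.0, 88.8]
wrist_force: [-0.2, 0.1, -0.2]
opening: 0.0448
grasp_force: 0.0
```

play_rows(
  steps=[
    [[0, 0, 0, 0], [0, 0, 0, 0], [0, 0, -0.01, 0], [0, 0, -0.03, 0], [0, 0, -0.035, 0]],
  ],
)

```text
time: 29.77
ee_pos: [0.5483, 0.304, 0.2002]
tcp_rot: [-179.8, 0.1, 88.8]
wrist_force: [0.6, -0.3, 0.3]
opening: 0.0451
grasp_force: 0.0
```

play_rows(
  steps=[
    [[0, 0, -0.035, 0], [0, 0, -0.035, 0], [0, 0, -0.02, 0], [0, 0, 0, 0], [0, 0, 0, 0]],
  ],
)

```text
time: 30.18
ee_pos: [0.5497, 0.3048, 0.2928]
tcp_rot: [179.8, -0.1, 88.8]
wrist_force: [0.9, -1.5, -0.2]
opening: 0.0453
grasp_force: 0.0
```

```bash
python3 - <<'E'
from h import *
c=cam('wrist'); go(.5,.3,.3)
hsv=cv2.cvtColor(c['img'],cv2.COLOR_BGR2HSV); m=cv2.inRange(hsv,(5,90,60),(20,255,255))
g=cv2.inRange(hsv,(0,0,90),(180,45,190))
# bar rows: check straightness/level against z=.155 top
n,l,st,ce=cv2.connectedComponentsWithStats(m)
for i in range(1,n):
    if st[i,4]>300: print(st[i])
for z in (.155,):
  for y in (.225,.265,.305,.345,.38):
    u,v=pix(c,[.5495,y,z])[0]; v=int(round(v)); r=np.where(m[v,int(u)-30:int(u)+30]>0)[0]+int(u)-30
    if len(r): a=world(c,r.min(),v,z);b=world(c,r.max()+1,v,z);print(y,v,a[0].round(4),b[0].round(4),(b-a)[0].round(4))
E
```

```text
t 30.2333 at [0.5494 0.3046 0.2912] yaw 88.79 turn rad (tool z) -0.0 then shift [-0.0056 -0.0493 -0.0088]
[ 19  19  29  62 892]
[ 173   65  158  182 3324]
[409  76  48  58 456]
[ 244   87   16  174 2496]
[ 43 106  18  40 508]
[361 350  31  34 442]
0.225 257 0.5409 0.555 0.0141
0.265 221 0.542 0.5546 0.0126
0.305 181 0.5422 0.5561 0.0139
0.345 137 0.5434 0.5567 0.0133
0.38 96 0.5444 0.5581 0.0137
```

The bar is straight, level and 14 mm wide at the seated height, so the tray is down. I'm handing in the job.

```bash
python3 -c "
from workcell import bot
print(bot.job_done())"
```

```text
the job is handed in; nothing more can be done
None
```

The caddy is packed and the job is handed in: the tube and scraper lie flat side by side on the floor, with the grey tray level and fully down on the ledges over them, at about 30 s of the 72 s; no verdict came back.

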